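# Draw the hot slide tray out of the dryer with the tray hook

### The job

The slides in the dryer are done and the tray is hot: take the tray hook from its stand, lower its pin into the hole in the tray's tongue and draw the tray straight out until it has clicked past its second catch and rests against its stop. Feel for the stop and never load the hook with more than 14 N, and keep it upright. Then lift the hook out and hang it back in the fork of its stand; touch dryer and tray with nothing but the hook, and leave the beaker and the wash bottle where they stand.

Things in the scene. Friction and masses are not known exactly. Their poses are not given: they have to be found in the camera images.
- hook_grip (a point): Centre of the hook's black handle: 24 mm along x, 16 mm along y (grip across these flat sides), 60 mm tall. Below it a round collar (34 mm wide, 5 mm thick), then a 9 mm steel shank down to 75 mm below this point, a level bar 40 mm along +x, and a 9 mm pin pointing down. x from shank to pin, z up. About 0.12 kg. It starts hanging upright in the stand, pin towards the stand's post.
- hook_tip (a point): Rounded lower end of the hook's pin: 40 mm along the hook's x from the handle's axis and 105 mm below hook_grip. The pin is 30 mm long below the axis of the level bar.
- hook_collar (a point): Centre of the underside of the hook's collar, on the axis of shank and handle, 35 mm below hook_grip.
- stand_seat (a point): Where the collar rests on the steel tool stand's fork (fixed): fork's top face, 95 mm above the desk. The fork is 8 mm thick; its slot, 15 mm wide, opens towards -x and ends 8.5 mm past this point on the +x side. The prongs end 29 mm before this point with a rim 3 mm high, 4 mm thick. Post 90 mm along +x, no higher than the fork. Base plate 12 mm thick.
- tray_hole (a point): Centre of the round 12 mm hole in the tray's tongue, at the tongue's top face, 52 mm above the desk. The tongue is steel, 5 mm thick, 46 mm wide, free air below. The hole is 22 mm before the tray's front panel and 14 mm behind the tongue's front edge. x points into the dryer (the tray comes out along -x), z up. Moves with the tray.
- dryer: The slide dryer: a white and grey box 260 mm wide, 240 mm deep, 125 mm tall, fixed to the desk, with its tray's white front panel and steel tongue low in front (a knob stands out 11 mm above them). Origin on the desk below the middle of its front plane; x points into it, z up.
- tray (a joint): How far the tray is drawn out (m): 0 shut (it may start up to 3 mm out). Friction about 1 N. A spring catch holds it shut: 5 to 6 N to pull through, from 4 to 11 mm. It must be drawn to its stop, somewhere between 70 and 112 mm. A second, equal catch resists from 12 to 5 mm before the stop, then pulls the tray onto the stop and holds it there.
- beaker: A clear 250 ml beaker, 72 mm across and 94 mm tall, a bystander; origin at the middle of its foot.
- wash_bottle: A wash bottle with a red spout, 209 mm tall, a bystander behind on the right; origin at its foot.
- tray_stop: The fixed rubber stop inside the dryer's right wall (12 x 10 x 14 mm, out of sight; origin under its middle; axes as the dryer). A dog clamped to the tray's side meets it; users clamp it where they like, it cannot be seen and its place is not given, so the stop must be felt in the pull: the load rises to the catch's 5 to 6 N, drops, then rises hard.
There are look-alikes about, which are no part of the job. What is shaped like the part that bears stand_seat but pink or yellow is not meant.

How it is judged:
By the outcome, as a careful person would: the job done as asked, in the order asked, and still so for the second after the job is handed in, with the robot touching nothing.
It also fails if it takes over 56 s, if anything falls off the work surface, if the arm or the gripper's body presses on something with over 40 N, if the wrist force passes 120 N, or if a joint passes its speed limit or range.

### The arm

A 6-joint arm with a two-finger parallel gripper is mounted at the origin on a cart in front of the work surface, level with it; the furniture and walls round the work are solid. World frame = base frame: x ahead of the robot, y to its left, z up, the work surface at z = 0. Lengths are in m, angles in degrees, forces in N, time in s.
With the tool pointing down it reaches from about 0.4 to 0.825 m from the base axis. Payload 7 kg.
Tool frame: the origin (TCP) lies midway between the tips of the shut fingers; the grasp point (between the pads) lies 19 mm behind it (ctrl.hold_point_z is the distance from the TCP to the grasp point, in m); z points along the fingers, x is the direction in which the jaws open and shut, and the axes are right-handed (so a half turn about z gives the same grasp; the last joint's range is limited). The gripper opens to 88 mm and grips with 3 to 60 N. Pads are 19 mm wide; open, the fingers measure 130 mm over their backs; the gripper's body (78 mm by 193 mm) begins 47 mm behind the grasp point.
Start: joints at [-56.431, 20.546, 0.682, 0, -70.136, -16.507], TCP at [0.198, -0.645, 0.227] pointing down, gripper open.
Joint ranges: [-176.03, 176.03], [-82.01, 121.73], [-58.28, 71.71], [-173.87, 95.51], [-174.79, -0.11], [-173.66, 173.66]. Speed limits (degrees/s): [136.94, 136.94, 172.46, 180, 180, 180].

### API

Orientations are given as [roll, pitch, yaw] about the fixed x, y, z axes, in that order (R = Rz(yaw) Ry(pitch) Rx(roll)).
In Python, from plant import ctrl gives the robot as it stands.
- The arm moves only by the tool apply_moves, never from a script. Its argument "motion" is a list of rows, each a list of 2 entries, a list of its own where there are three numbers: the shift along the world's x, y, z in cm, then the turn about the world's z in degrees. In form: [[[tx, ty, tz], roll], ...]. A call has 1 to 10 rows; each row is the pose to reach, as a shift and turn from the pose commanded when the call began; what a row does not reach only later rows make up. A row lasts 1/10 s, in which the tool goes at most 50 mm and 8.59 degrees, less where a joint would pass 70% of its speed; a pose out of reach is approached as far as the arm can. A call with a gripper value outside its range is refused whole. "hand" is the finger opening in cm, from 0 to 8.76, set as the call begins (left out, the last holds). The fingers move at their own pace and stop on an object; the grip force is fixed at half the most. Time passes only in rows, so rows that repeat a pose let the fingers close. It gives the time, the measured TCP pose, the force and the opening at its end, in the units of the state.
- ctrl.get_obs(): the state, without advancing time (a new reading comes with each control period).
- ctrl.snapshot(name): name is "side" or "top" or "wrist"; returns (picture, depth): 480x640x3 uint8, blue, green, red; 480x640 float32, m along the optical axis (not along the pixel's ray), 0 where there is no reading.
- ctrl.camera_model(name): a dict with "fx", "fy", "cx", "cy" (pixels), "cam_to_world" (4x4, takes a point from camera to world coordinates); the wrist camera has in their place "tool_from_camera" (4x4, takes a point from camera to tool coordinates, whose origin is the TCP and whose axes are the tool frame's). Camera axes: x right, y down, z forward; pixel columns grow to the right and rows downward; lengths in m; the calibration is good to about 2 mm. A picture is of the moment at which its call begins: read the wrist's pose just before it. camera_model takes no time and is no camera call.
- ctrl.close_job(): hands the job in, once; it reports no verdict.
The state is a dict: "clock": time; "joint_pos": joint angles; "qvel": joint speeds; "tau": joint torques, N m; "tool_pos": TCP position; "orientation": TCP orientation; "force": force on the tool from outside, world axes, zero at the start; "moment": the same for the moment, N m; "opening": finger opening in m.
Only numpy, scipy, OpenCV 4.12 (cv2) and the standard library are available. Lean on these libraries where they do the work, as an engineer would, in place of code of your own. Each camera call takes 0.05 s, during which the arm holds its last target.

## Working session

There is one attempt and no reset: what is moved stays moved. The work goes in short steps, Python scripts to look and compute and a tool call to move; the robot and the scene stay as the last step left them, time stands still between calls to the robot, and variables do not carry over. Pictures are saved under pics/ and viewed, and the job is handed in when it is done.

Besides the shell and the picture viewer there is one more tool, called after "Call:" as a command line: name --argument value ..., lists and objects as JSON in quotes. apply_moves: Moves the arm, as the interface text tells. Its arguments: {"type":"object","properties":{"motion":{"type":"array"},"hand":{"type":"number"}},"required":["motion"]}

```bash
ls; mkdir -p pics; cat > h.py <<'E'
from plant import ctrl
import numpy as np, cv2
def snap(n,tag):
    o=ctrl.get_obs()
    p,d=ctrl.snapshot(n)
    cv2.imwrite(f'pics/{tag}.png',p); np.savez(f'{tag}.npz',p=p,d=d,pos=o['tool_pos'],ori=o['orientation'])
    return p,d
def T(n,z):
    m=ctrl.camera_model(n)
    if n!='wrist': return np.array(m['cam_to_world'])
    from scipy.spatial.transform import Rotation as R
    W=np.eye(4); W[:3,:3]=R.from_euler('xyz',z['ori'],degrees=True).as_matrix(); W[:3,3]=z['pos']
    return W@np.array(m['tool_from_camera'])
def pt(n,tag,u,v,zplane=None):
    z=np.load(f'{tag}.npz'); m=ctrl.camera_model(n); M=T(n,z)
    r=np.array([(u-m['cx'])/m['fx'],(v-m['cy'])/m['fy'],1.])
    if zplane is None: s=float(z['d'][int(round(v)),int(round(u))])
    else:
        w=M[:3,:3]@r; s=(zplane-M[2,3])/w[2]
    return (M@np.append(r*s,1))[:3]
E
python3 - <<'E'
from h import *
print(ctrl.get_obs(), ctrl.hold_point_z)
for n in('side','top','wrist'):
    snap(n,n+'0'); print(n,ctrl.camera_model(n))
E
```

```text
pics
{'clock': 0.0, 'joint_pos': array([-5.64296170e+01,  2.05900310e+01,  6.32556263e-01, -1.94531438e-02,
       -7.01378340e+01, -1.65076691e+01]), 'qvel': array([-0.04375455, -0.04107197,  0.09369117, -0.08627026, -0.09068985,
        0.05853379]), 'tau': array([ 2.99754516e-03, -5.82716417e+01,  2.93052417e+01,  6.99702457e+00,
        6.89351640e-03, -1.69596965e-04]), 'tool_pos': array([ 0.19787909, -0.64480786,  0.22563141]), 'orientation': array([-1.79990450e+02, -9.65768234e-02,  1.07056081e+02]), 'force': array([0.1038173 , 0.19310638, 0.61123071]), 'moment': array([ 0.04896535, -0.04513969,  0.02756356]), 'opening': 0.08792607862539696} 0.0188
side {'fx': 611.5618419861194, 'fy': 611.5618419861194, 'cx': 316.96035141366013, 'cy': 246.9935107602683, 'cam_to_world': array([[ 0.94018221, -0.19382671,  0.28015819,  0.1293462 ],
       [-0.33992211, -0.47920867,  0.80920455, -1.21950468],
       [-0.02259122, -0.85603169, -0.51642945,  0.86175773],
       [ 0.        ,  0.        ,  0.        ,  1.        ]])}
top {'fx': 548.6345569320466, 'fy': 548.6345569320466, 'cx': 323.02
[... 167 characters left out ...]
24735338e-02, -1.43309628e-03,
        -3.78966597e-02],
       [-4.41865987e-04, -1.49029425e-01, -9.88832663e-01,
         1.43872693e+00],
       [ 0.00000000e+00,  0.00000000e+00,  0.00000000e+00,
         1.00000000e+00]])}
wrist {'fx': 413.54834523780255, 'fy': 413.54834523780255, 'cx': 319.4355794914578, 'cy': 243.04873475461085, 'tool_from_camera': array([[ 9.99999580e-01, -5.22853348e-04,  7.53194614e-04,
         1.19385919e-04],
       [ 3.18142541e-04,  9.68301145e-01,  2.49785492e-01,
        -6.71234635e-02],
       [-8.59920388e-04, -2.49785147e-01,  9.68300904e-01,
        -1.58260892e-01],
       [ 0.00000000e+00,  0.00000000e+00,  0.00000000e+00,
         1.00000000e+00]])}
```

View pics/side0.png

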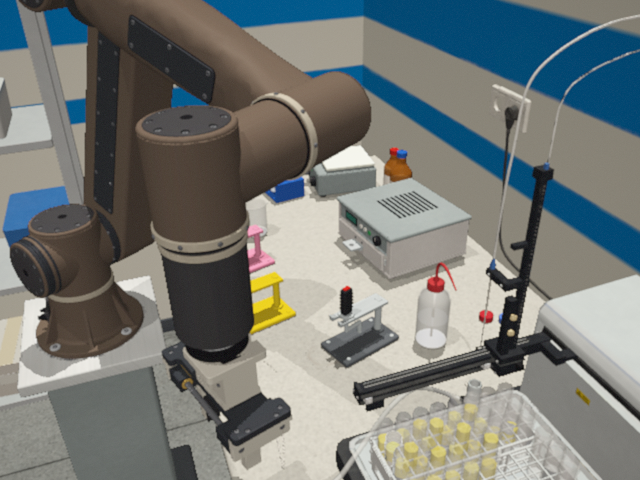

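View pics/top0.png

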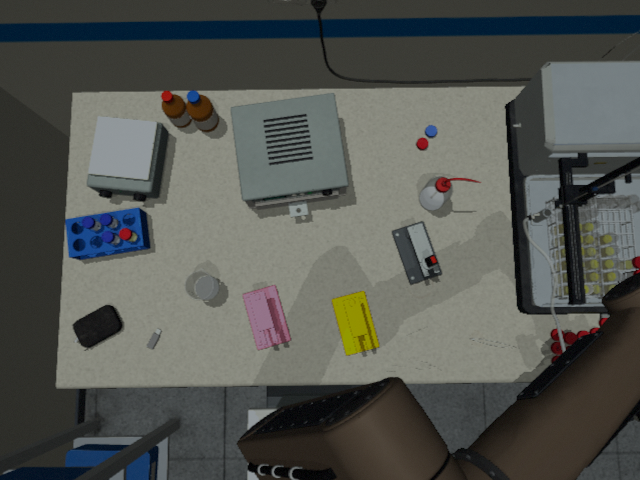

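View pics/wrist0.png

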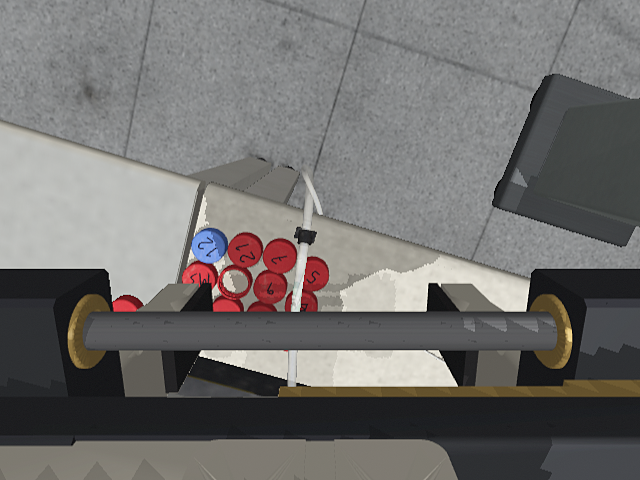

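The top view shows the grey stand with the hook's handle near (433,261), the tongue near (299,211) and the beaker at (207,288). The bottle is at (433,196), and the pink and yellow stands are decoys. I'll enlarge these areas.

```bash
python3 - <<'E'
import cv2,numpy as np
t=cv2.imread('pics/top0.png'); s=cv2.imread('pics/side0.png')
a=cv2.resize(t[215:290,385:460],None,fx=8,fy=8,interpolation=2)
b=cv2.resize(t[185:225,225:355],None,fx=6,fy=6,interpolation=2)
cv2.imwrite('pics/c1.png',a);cv2.imwrite('pics/c2.png',b)
c=cv2.resize(s[275:370,310:410],None,fx=6,fy=6,interpolation=2);cv2.imwrite('pics/c3.png',c)
d=cv2.resize(s[200:280,330:430],None,fx=7,fy=7,interpolation=2);cv2.imwrite('pics/c4.png',d)
E
```

```text
(no output)
```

View pics/c1.png

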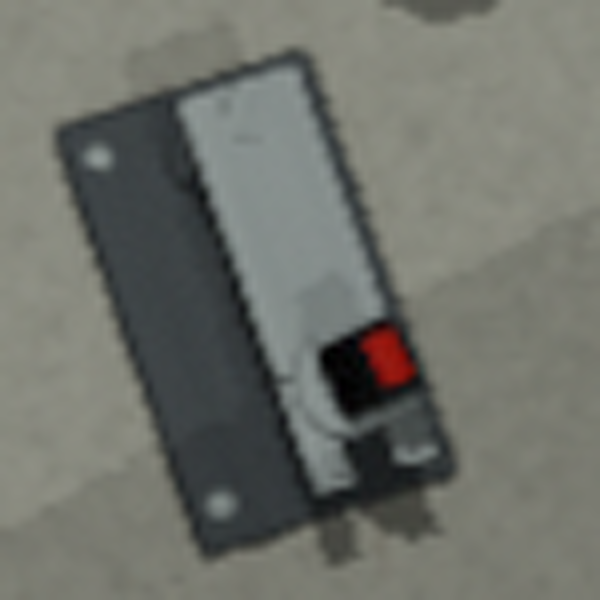

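View pics/c2.png

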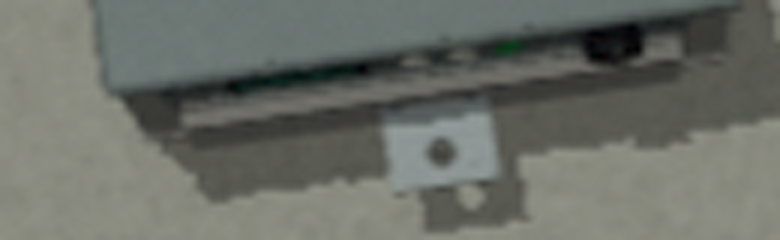

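View pics/c3.png

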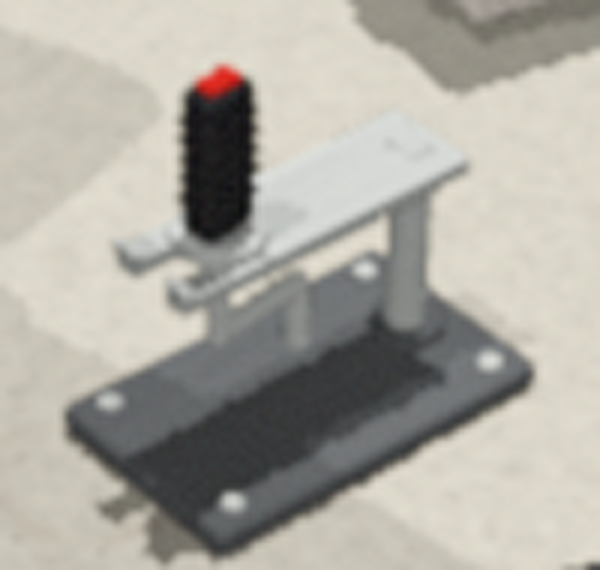

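View pics/c4.png

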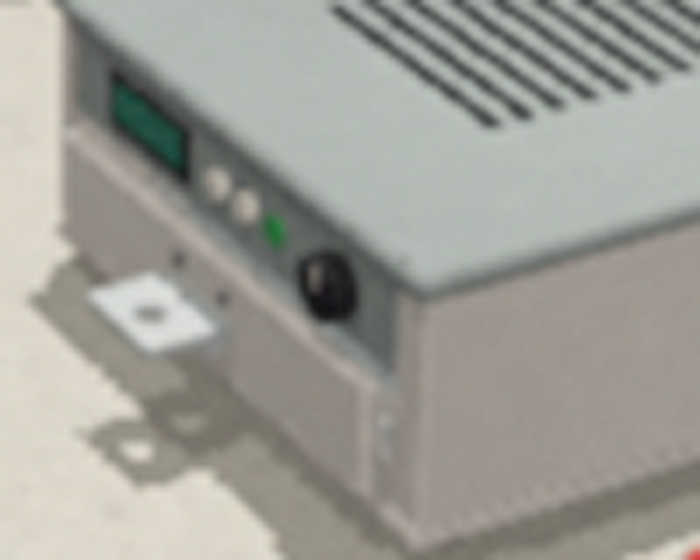

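```bash
python3 - <<'E'
from h import *
f=lambda n,u,v,z=None:print(n,u,v,z,pt(n,n+'0',u,v,z).round(4))
print('handle top');f('top',385+389/8,215+356/8,.160);f('side',310+219/6,275+82/6,.160)
f('top',385+389/8,215+356/8)
print('fork axis far end corners');
for u,v in((180,100),(303,57),(328,495),(440,455)): f('top',385+u/8,215+v/8,.095)
print('base corners');
for u,v in((57,130),(303,50),(455,475),(207,558)): f('top',385+u/8,215+v/8,.012)
print('hole');f('top',225+442/6,185+151/6,.052);f('side',330+152/7,200+314/7,.052)
print('tongue corners')
for u,v in((395,193),(500,180),(382,108),(488,98)): f('top',225+u/6,185+v/6,.052)
for u,v in((152,355),(218,325),(90,296),(155,270)): f('side',330+u/7,200+v/7,.052)
print('dryer top front edge');f('top',225+108/6,185+92/6,.125);f('top',225+735/6,185+5/6,.125);f('top',337,95,.125);f('top',232,107,.125)
f('top',207,290);f('top',433,196);f('top',299,205)
E
```

```text
handle top
top 433.625 259.5 0.16 [ 0.5055 -0.2985  0.16  ]
side 346.5 288.6666666666667 0.16 [ 0.51   -0.2932  0.16  ]
top 433.625 259.5 None [ 0.505  -0.2976  0.1646]
fork axis far end corners
top 407.5 227.5 0.095 [ 0.5937 -0.2503  0.095 ]
top 422.875 222.125 0.095 [ 0.6068 -0.289   0.095 ]
top 426.0 276.875 0.095 [ 0.4703 -0.2913  0.095 ]
top 440.0 271.875 0.095 [ 0.4821 -0.3261  0.095 ]
base corners
top 392.125 231.25 0.012 [ 0.5987 -0.2225  0.012 ]
top 422.875 221.25 0.012 [ 0.6245 -0.3046  0.012 ]
top 441.875 274.375 0.012 [ 0.4831 -0.3485  0.012 ]
top 410.875 284.75 0.012 [ 0.4572 -0.2668  0.012 ]
hole
top 298.6666666666667 210.16666666666666 0.052 [0.6501 0.0219 0.052 ]
side 351.7142857142857 244.85714285714286 0.052 [0.6552 0.0258 0.052 ]
tongue corners
top 290.8333333333333 217.16666666666666 0.052 [0.632  0.0421 0.052 ]
top 308.3333333333333 215.0 0.052 [ 0.6371 -0.0029  0.052 ]
top 288.6666666666667 203.0 0.052 [0.6694 0.0476 0.052 ]
top 306.3333333333333 201.33333333333334 0.052 [0.6732 0.0019 0.052 ]
side 351.7142857142857 250.71428571428572 0.052 [ 0.6441 -0.0009  0.052 ]
side 361.14285714285717 246.42857142857144 0.052 [0.6745 0.0095 0.052 ]
side 342.85714285714283 242.28571428571428 0.052 [0.639  0.0463 0.052 ]
side 352.14285714285717 238.57142857142856 0.052 [0.6686 0.0549 0.052 ]
dryer top front edge
top 243.0 200.33333333333334 0.125 [0.6611 0.1549 0.125 ]
top 347.5 185.83333333333334 0.125 [ 0.6943 -0.1017  0.125 ]
top 337 95 0.125 [ 0.93   -0.0797  0.125 ]
top 232 107 0.125 [0.9016 0.1848 0.125 ]
top 207 290 None [ 0.4514  0.2669 -0.0075]
top 433 196 None [ 0.6665 -0.3112  0.1231]
top 299 205 None [0.6641 0.021  0.0502]
```

Call:
apply_moves --motion '[[[2,4.5,0.5],0],[[4,9,1],0],[[7,13,1.5],0],[[10,17,2],0],[[13.5,21,2.5],0],[[17,25,3],0],[[21,28.5,3.5],0],[[25,32,4],0],[[29,34,4.5],0],[[32.5,35.5,5],0]]'

```text
clock: 1.15
tool_pos: [0.5244, -0.2882, 0.2772]
orientation: [180.0, 0.0, 107.1]
force: [0.7, -0.8, 0.0]
opening: 0.0876
```

Call:
apply_moves --motion '[[[2.5,0.5,0],0],[[2.5,0.5,0],0],[[2.5,0.5,0],0]]'

```text
clock: 1.45
tool_pos: [0.5481, -0.2848, 0.2756]
orientation: [-179.9, -0.1, 107.1]
force: [-0.7, 0.6, 0.2]
opening: 0.0878
```

```bash
python3 - <<'E'
from h import *
snap('wrist','w1'); o=ctrl.get_obs();print(o['clock'],o['tool_pos'],o['orientation'],o['qvel'].round(2),o['force'])
E
```

```text
1.5 [ 0.54756652 -0.28516755  0.27604752] [-1.79946091e+02 -3.58197600e-02  1.07071460e+02] [-0.8  -1.01 -0.34  0.05  0.01 -0.02] [-0.05541108  0.18934849 -0.37762985]
```

View pics/w1.png

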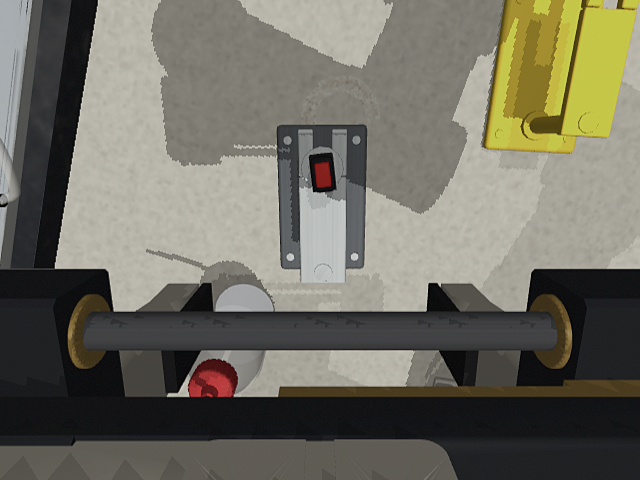

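```bash
python3 - <<'E'
import cv2
t=cv2.imread('pics/w1.png')
cv2.imwrite('pics/c5.png',cv2.resize(t[120:215,275:370],None,fx=6.3,fy=6.3,interpolation=2))
E
```

```text
(no output)
```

View pics/c5.png

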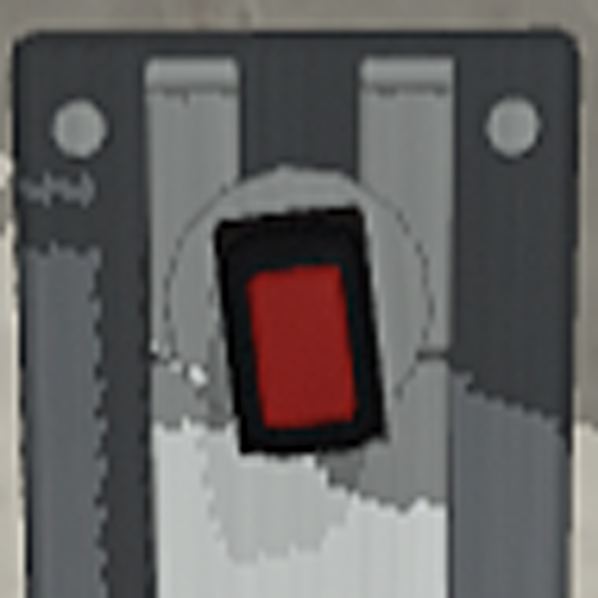

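```bash
cat > m1.py <<'E'
from h import *
def c(u,v,z):
    p=pt('wrist','w1',275+u/6.3,120+v/6.3,z); return p
print('depth handle top',pt('wrist','w1',275+300/6.3,120+345/6.3), 'fork',pt('wrist','w1',322,240))
P=[c(*q,.160) for q in((215,225),(360,208),(385,438),(242,454))]
for p in P: print(p.round(4))
print('handle ctr',np.mean(P,0)); 
R=[c(*q,.162) for q in((248,272),(340,265),(355,420),(265,430))]
print('red ctr',np.mean(R,0))
g=lambda a,b:(np.degrees(np.arctan2((b-a)[1],(b-a)[0])).round(2),np.linalg.norm(b-a).round(4))
print('handle',g(P[0],P[3]),g(P[1],P[2]),g(P[0],P[1]))
print('red',g(R[0],R[3]),g(R[1],R[2]))
S=[c(*q,.095) for q in((148,100),(453,100),(450,420),(155,420))]
print('stand',g(S[0],S[3]),g(S[1],S[2]),g(S[0],S[1])); 
B=[pt('wrist','w1',u,v,.012) for u,v in((277,126),(367,126),(365,269),(281,269))]
print('base',g(B[0],B[3]),g(B[1],B[2]),g(B[0],B[1]))
print('slot sides',c(240,150,.095),c(358,150,.095))
print('collar',c(298,300,.1), c(165,300,.1),c(432,300,.1))
print('prong tips',c(148,60,.098),c(453,60,.098))
print('far end', pt('wrist','w1',301,283,.095),pt('wrist','w1',344,283,.095))
E
python3 m1.py
```

```text
depth handle top [ 0.50602823 -0.29512614  0.16423991] fork [ 0.56371831 -0.27715055  0.0958846 ]
[ 0.4973 -0.307   0.16  ]
[ 0.4912 -0.2932  0.16  ]
[ 0.513  -0.2836  0.16  ]
[ 0.519  -0.2975  0.16  ]
handle ctr [ 0.50512312 -0.29530131  0.16      ]
red ctr [ 0.50637564 -0.29477581  0.162     ]
handle (np.float64(23.61), np.float64(0.0238)) (np.float64(23.87), np.float64(0.0238)) (np.float64(113.63), np.float64(0.015))
red (np.float64(23.16), np.float64(0.0163)) (np.float64(23.04), np.float64(0.016))
stand (np.float64(17.67), np.float64(0.0402)) (np.float64(17.48), np.float64(0.0402)) (np.float64(107.09), np.float64(0.0384))
base (np.float64(17.3), np.float64(0.1473)) (np.float64(17.9), np.float64(0.1474)) (np.float64(107.1), np.float64(0.0884))
slot sides [ 0.49052129 -0.30720572  0.095     ] [ 0.48613274 -0.29293285  0.095     ]
collar [ 0.50592254 -0.29480261  0.1       ] [ 0.51086272 -0.31087516  0.1       ] [ 0.50094432 -0.2786063   0.1       ]
prong tips [ 0.48341071 -0.32127846  0.098     ] [ 0.47225876 -0.2850164   0.098     ]
far end [ 0.606005   -0.28314173  0.095     ] [ 0.59506011 -0.24746748  0.095     ]
```

Handle centre is (0.5055, -0.295) at yaw 23.5°, and the stand is at yaw 17.5°. The seat, worked out from the prong tips, is (0.5055, -0.2945), so the two agree. Next I align over the handle, go down and grasp it.

Call:
apply_moves --motion '[[[-2.1,-0.5,-1],3],[[-4.2,-1,-4],6.5],[[-4.2,-1,-7],6.5],[[-4.2,-1,-10],6.5],[[-4.2,-1,-13],6.5],[[-4.2,-1,-15],6.5],[[-4.2,-1,-16.2],6.5],[[-4.2,-1,-16.2],6.5],[[-4.2,-1,-16.2],6.5]]' --hand 6

```text
clock: 2.4
tool_pos: [0.5062, -0.2958, 0.1156]
orientation: [180.0, 0.1, 113.5]
force: [-0.8, -0.2, 1.1]
opening: 0.0597
```

```bash
python3 - <<'E'
from h import *
snap('wrist','w2'); snap('side','s2');o=ctrl.get_obs();print(o['clock'],o['tool_pos'],o['orientation'],o['force'])
E
```

```text
2.5 [ 0.50674911 -0.29567747  0.11602824] [1.79901780e+02 8.91272120e-02 1.13565844e+02] [-0.19589732  0.56916155 -0.29235176]
```

View pics/w2.png

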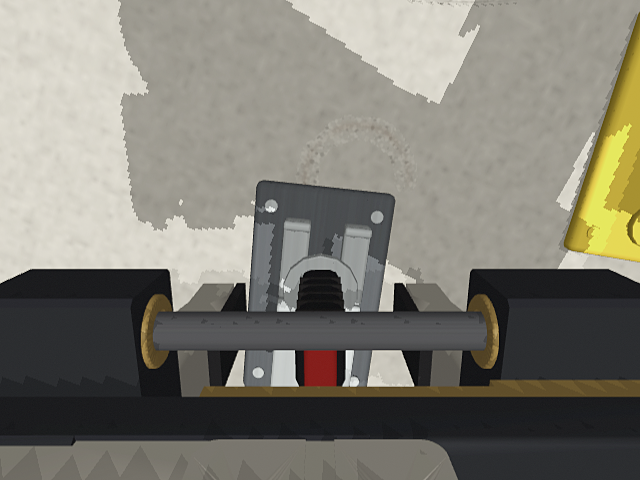

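View pics/s2.png

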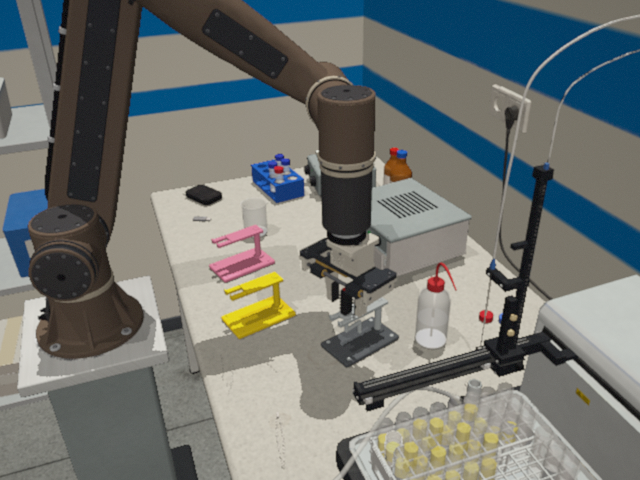

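The handle sits centred between the fingers at u≈320, so I close.

Call:
apply_moves --motion '[[[0,0,0],0],[[0,0,0],0],[[0,0,0],0],[[0,0,0],0],[[0,0,0],0],[[0,0,0],0],[[0,0,0],0]]' --hand 0.5

```text
clock: 3.2
tool_pos: [0.5061, -0.2953, 0.1145]
orientation: [-180.0, -0.0, 113.6]
force: [-0.5, -0.3, 0.0]
opening: 0.0159
```

Call:
apply_moves --motion '[[[0,0,0.5],0],[[0,0,1],0],[[0,0,1],0],[[-1,-0.3,1],0],[[-2.5,-0.8,1],0],[[-4.5,-1.4,1],0],[[-6.5,-2.05,1],0],[[-8.5,-2.7,1],0],[[-9.5,-3,1],0],[[-9.5,-3,1],0]]'

```text
clock: 4.2
tool_pos: [0.4091, -0.3259, 0.1249]
orientation: [180.0, 0.0, 113.5]
force: [-0.2, -0.4, -0.1]
opening: 0.0163
```

```bash
python3 - <<'E'
from h import *
snap('wrist','w3'); snap('side','s3');o=ctrl.get_obs();print(o['clock'],o['tool_pos'],o['orientation'],o['force'],o['moment'])
cv2.imwrite('pics/c6.png',cv2.resize(cv2.imread('pics/s3.png')[230:390,270:430],None,fx=4,fy=4,interpolation=2)[:600])
E
```

```text
4.3 [ 0.41105753 -0.32568231  0.12492753] [1.79960009e+02 4.19494613e-02 1.13525252e+02] [-0.24719275 -0.54916677 -1.17424657] [-0.00172287 -0.0203793   0.02193774]
```

View pics/w3.png

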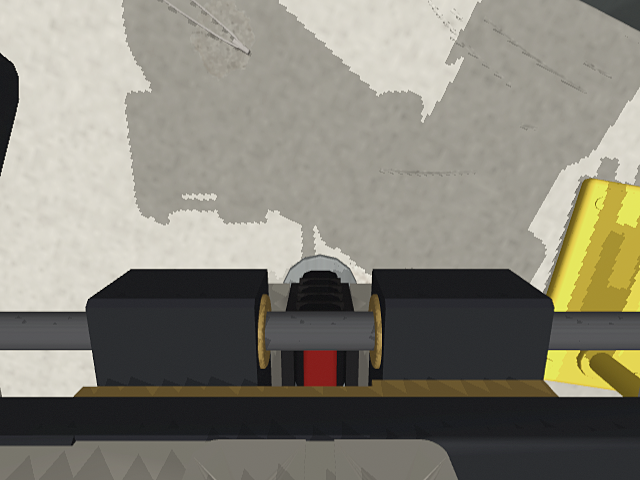

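View pics/c6.png

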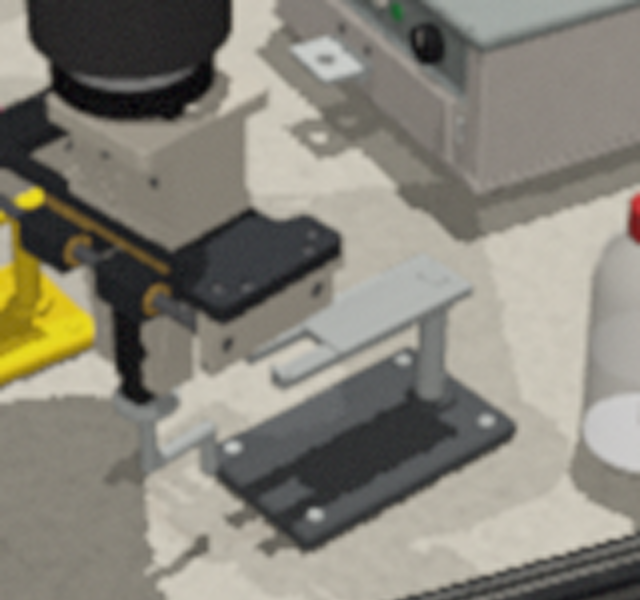

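Call:
apply_moves --motion '[[[0,0,4],0],[[0,2,8],0],[[0,5,12],0],[[2,9,15],-2],[[5,13,18],-5],[[9,17,18],-8],[[13,21,18],-11],[[17,25,18],-14],[[21,29,18],-16.5],[[25,32,18],-16.5]]'

```text
clock: 5.3
tool_pos: [0.6347, -0.0264, 0.3047]
orientation: [180.0, -0.0, 97.0]
force: [0.7, -0.5, 0.2]
opening: 0.0158
```

Call:
apply_moves --motion '[[[4,1.5,0],0],[[7,2.5,0],0],[[7,2.5,0],0],[[7,2.5,0],0],[[7,2.5,0],0]]'

```text
clock: 5.8
tool_pos: [0.7029, -0.0039, 0.3044]
orientation: [-180.0, 0.0, 97.1]
force: [-0.2, 0.7, -0.1]
opening: 0.0158
```

```bash
python3 - <<'E'
from h import *
snap('wrist','w4');o=ctrl.get_obs();print(o['clock'],o['tool_pos'],o['orientation'],o['force'],o['moment'],np.load('w4.npz')['pos'],o['joint_pos'])
E
```

```text
5.85 [ 0.70274358 -0.00412818  0.30496447] [1.79975919e+02 2.36674432e-03 9.70606063e+01] [-0.59728887 -0.09327747 -1.22455734] [-0.00169901  0.01311717 -0.001751  ] [ 0.70289654 -0.00390803  0.30443022] [ 1.55051426e+01  2.13095756e+01  1.18387610e+01  5.95903268e-03
 -8.05057132e+01 -9.84455176e+01]
```

View pics/w4.png

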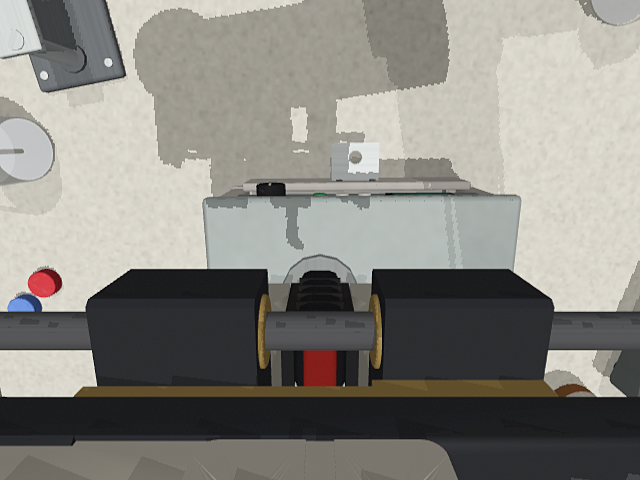

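```bash
python3 - <<'E'
import cv2
t=cv2.imread('pics/w4.png')
cv2.imwrite('pics/c7.png',cv2.resize(t[135:205,315:395],None,fx=8,fy=8,interpolation=2))
E
```

```text
(no output)
```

View pics/c7.png

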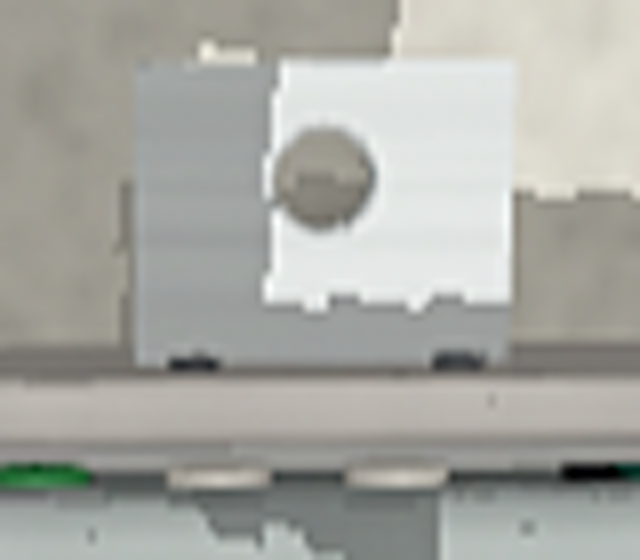

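```bash
python3 - <<'E'
from h import *
c=lambda u,v,z=.052:pt('wrist','w4',315+u/8,135+v/8,z)
g=lambda a,b:(np.degrees(np.arctan2((b-a)[1],(b-a)[0])).round(2),np.linalg.norm(b-a).round(4))
print('hole',c(325,178)); 
d=np.load('w4.npz')['d']
print('z tongue by depth',pt('wrist','w4',370,160),pt('wrist','w4',335,160), 'dryer top',pt('wrist','w4',400,225))
print('hole diam',g(c(273,178),c(376,178)), 'front',g(c(136,64),c(516,61)), g(c(136,64),c(135,365)),g(c(516,61),c(508,362)))
t=np.load('w4.npz')['p']
P=lambda u,v,z:pt('wrist','w4',u,v,z)
print('dryer edge',g(P(205,198,.125),P(519,197,.125)), 'mid',(P(205,198,.125)+P(519,197,.125))/2)
# side edges / panel
print('panel', g(P(244,191,.08),P(470,188,.08)))
from h import T
z=np.load('w4.npz')
# fit a line to dryer front edge in depth: last row where z~.125
m=ctrl.camera_model('wrist');M=T('wrist',z)
uu,vv=np.meshgrid(np.arange(640),np.arange(480));X=np.stack([(uu-m['cx'])/m['fx']*d,(vv-m['cy'])/m['fy']*d,d],-1)@M[:3,:3].T+M[:3,3]
ok=(abs(X[...,2]-.125)<.008)&(d>0)&(vv<250)
pts=[]
for u in range(215,510,3):
    r=np.where(ok[:,u])[0]
    if len(r): pts.append((u,r.min()))
pts=np.array(pts);k=np.polyfit(pts[:,0],pts[:,1],1);print(k,X[ok][:,2].mean())
a=P(205,np.polyval(k,205),.125);b=P(519,np.polyval(k,519),.125);print(g(a,b),g(b,a),(a+b)/2)
E
```

```text
hole [0.65128599 0.02559269 0.052     ]
z tongue by depth [0.6521508  0.0398322  0.05242368] [0.6563884  0.00603963 0.05134611] dryer top [0.69868983 0.0633741  0.1261404 ]
hole diam (np.float64(97.05), np.float64(0.0125)) front (np.float64(97.49), np.float64(0.0459)) (np.float64(7.29), np.float64(0.0361)) (np.float64(7.56), np.float64(0.0361))
dryer edge (np.float64(97.23), np.float64(0.2575)) mid [0.68000613 0.0287578  0.125     ]
panel (np.float64(97.81), np.float64(0.209))
[-8.52607710e-03  1.99056137e+02] 0.12496940140457424
(np.float64(97.54), np.float64(0.2572)) (np.float64(-82.46), np.float64(0.2572)) [0.67876922 0.0285065  0.125     ]
```

Call:
apply_moves --motion '[[[-3,0.8,0],0.4],[[-6,1.6,0],0.4],[[-9.1,2.45,-2],0.4],[[-9.1,2.45,-6],0.4],[[-9.1,2.45,-10],0.4],[[-9.1,2.45,-13],0.4],[[-9.1,2.45,-14.9],0.4],[[-9.1,2.45,-14.9],0.4],[[-9.1,2.45,-14.9],0.4],[[-9.1,2.45,-14.9],0.4]]'

```text
clock: 6.85
tool_pos: [0.6131, 0.0206, 0.1577]
orientation: [179.8, -0.0, 97.5]
force: [-0.2, 0.6, -0.3]
opening: 0.0155
```

```bash
python3 - <<'E'
from h import *
snap('side','s5');snap('top','t5');o=ctrl.get_obs();print(o['clock'],o['tool_pos'],o['orientation'],o['force'],np.load('s5.npz')['pos'])
cv2.imwrite('pics/c8.png',cv2.resize(cv2.imread('pics/s5.png')[205:285,305:405],None,fx=7.5,fy=7.5,interpolation=2)[:600])
cv2.imwrite('pics/c8t.png',cv2.resize(cv2.imread('pics/t5.png')[170:250,250:350],None,fx=6,fy=6,interpolation=2)[:600])
E
```

```text
6.95 [0.61296112 0.02067045 0.15728101] [ 1.79840215e+02 -2.12140279e-02  9.74623564e+01] [-0.80982175 -0.30344843 -1.06333741] [0.61307964 0.02060437 0.15766351]
```

View pics/c8.png

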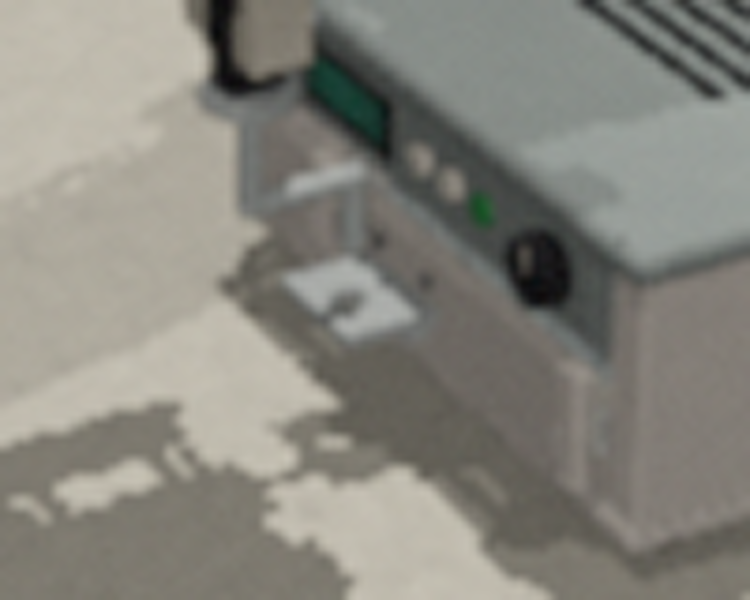

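View pics/c8t.png

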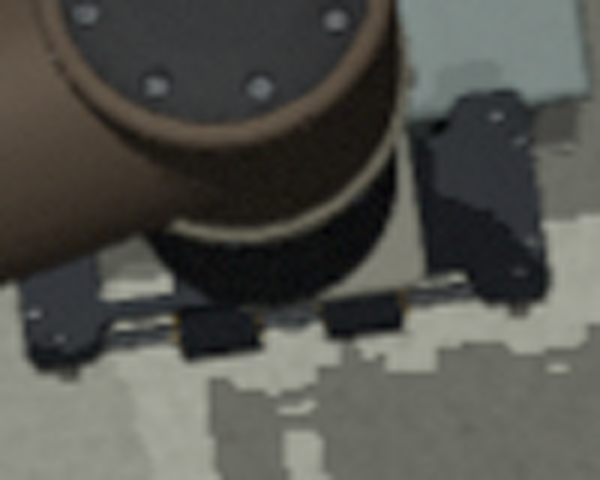

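```bash
python3 - <<'E'
from h import *
m=ctrl.camera_model('side');M=np.linalg.inv(np.array(m['cam_to_world']))
def pr(p):
    q=M@np.append(p,1); return np.array([m['fx']*q[0]/q[2]+m['cx'],m['fy']*q[1]/q[2]+m['cy']])
cr=lambda p:(pr(p)-[305,205])*7.5
h=pt('side','s5',305+349/7.5,205+303/7.5,.052);print(h)
for dz in(.0155,.018,.041): print('above hole',dz,cr(h+[0,0,dz]))
print('1mm x',cr(h+[.001,0,0])-cr(h),'1mm y',cr(h+[0,.001,0])-cr(h),'1mm z',cr(h+[0,0,.001])-cr(h))
# shank bottom
E
python3 - <<'E'
import cv2
t=cv2.imread('pics/s5.png')[215:255,328:368]
cv2.imwrite('pics/c9.png',cv2.resize(t,None,fx=15,fy=15,interpolation=cv2.INTER_CUBIC))
E
```

```text
[0.65373206 0.02344336 0.052     ]
above hole 0.0155 [349.30039534 263.99885152]
above hole 0.018 [349.34913462 257.67089816]
above hole 0.041 [349.8013463  198.95901885]
1mm x [ 2.69843116 -0.5637058 ] 1mm y [-1.12549954 -1.39232612] 1mm z [ 0.01928793 -2.50420479]
```

View pics/c9.png

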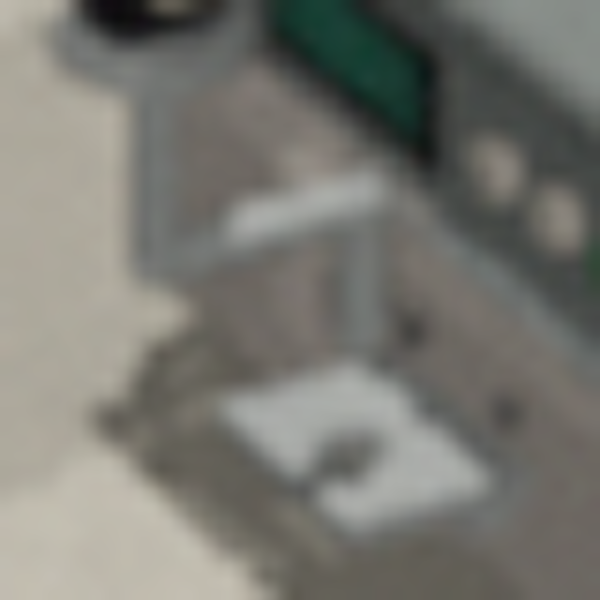

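Call:
apply_moves --motion '[[[-0.15,0,-0.4],0],[[-0.15,0,-0.9],0],[[-0.15,0,-1.3],0],[[-0.15,0,-1.3],0],[[-0.15,0,-1.3],0],[[-0.15,0,-1.3],0]]'

```text
clock: 7.55
tool_pos: [0.6108, 0.0206, 0.1426]
orientation: [180.0, 0.0, 97.5]
force: [-1.4, -0.9, -0.5]
opening: 0.0157
```

```bash
python3 - <<'E'
from h import *
snap('side','s6');o=ctrl.get_obs();print(o['clock'],o['tool_pos'],o['orientation'],o['force'],np.load('s6.npz')['pos'])
t=cv2.imread('pics/s6.png')[215:255,328:368]
cv2.imwrite('pics/c10.png',cv2.resize(t,None,fx=15,fy=15,interpolation=cv2.INTER_CUBIC))
E
```

```text
7.6 [0.61079488 0.02060883 0.14259837] [ 1.79992679e+02 -8.96000678e-05  9.74615635e+01] [ 0.024941    0.19445209 -1.49832277] [0.61079263 0.02057935 0.142568  ]
```

View pics/c10.png

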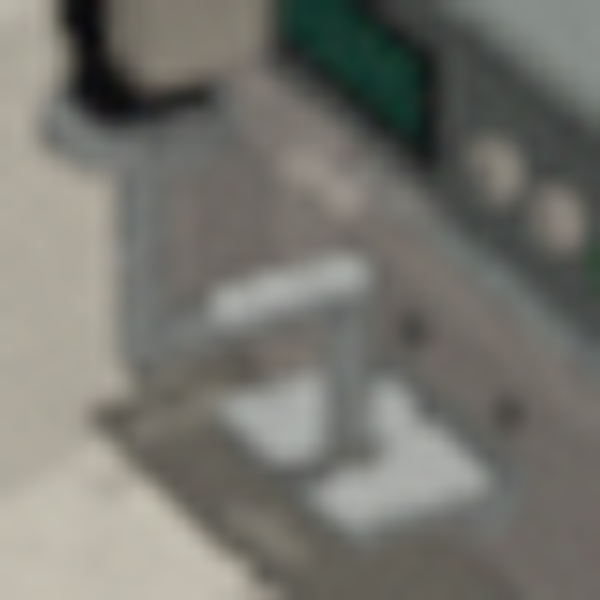

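Call:
apply_moves --motion '[[[0.05,0,0],0],[[0.05,0,-0.15],0],[[0.05,0,-0.3],0],[[0.05,0,-0.3],0],[[0.05,0,-0.3],0]]'

```text
clock: 8.1
tool_pos: [0.6111, 0.0206, 0.1394]
orientation: [-180.0, 0.0, 97.5]
force: [-0.2, 0.4, -1.3]
opening: 0.0157
```

Call:
apply_moves --motion '[[[0,0,-0.15],0],[[0,0,-0.3],0],[[0,0,-0.4],0],[[0,0,-0.4],0],[[0,0,-0.4],0]]'

```text
clock: 8.6
tool_pos: [0.6111, 0.0206, 0.1355]
orientation: [-180.0, 0.0, 97.5]
force: [-0.5, 0.5, 0.1]
opening: 0.0159
```

Call:
apply_moves --motion '[[[0,0,-0.15],0],[[0,0,-0.3],0],[[0,0,-0.4],0],[[0,0,-0.4],0],[[0,0,-0.4],0]]'

```text
clock: 9.1
tool_pos: [0.6112, 0.0205, 0.1315]
orientation: [-180.0, 0.0, 97.5]
force: [0.6, -0.6, -1.2]
opening: 0.0159
```

```bash
python3 - <<'E'
from h import *
snap('side','s7');o=ctrl.get_obs();print(o['clock'],o['tool_pos'],o['orientation'],o['force'],o['moment'])
t=cv2.imread('pics/s7.png')[215:255,328:368]
cv2.imwrite('pics/c11.png',cv2.resize(t,None,fx=15,fy=15,interpolation=cv2.INTER_CUBIC))
E
```

```text
9.15 [0.61120243 0.02056052 0.13153973] [1.79999353e+02 1.64030870e-03 9.74614549e+01] [-0.30754362  0.59609108 -1.23934874] [-0.01023602  0.01948426 -0.01147805]
```

View pics/c11.png

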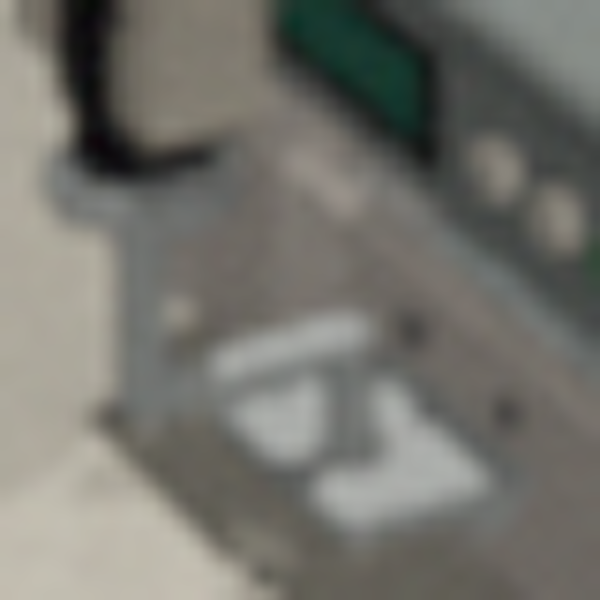

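The pin is in the hole: the bar has come down, the pin looks shorter at crop (355,430), and there is no vertical load. I'll lower it a little more, then start pulling along -x of the dryer, (-0.992, -0.129).

Call:
apply_moves --motion '[[[0,0,-0.2],0],[[0,0,-0.4],0],[[0,0,-0.4],0],[[-0.1,-0.013,-0.4],0],[[-0.2,-0.026,-0.4],0],[[-0.3,-0.039,-0.4],0],[[-0.4,-0.052,-0.4],0],[[-0.4,-0.052,-0.4],0]]'

```text
clock: 9.95
tool_pos: [0.6071, 0.02, 0.1276]
orientation: [180.0, 0.0, 97.5]
force: [1.3, -1.1, -1.1]
opening: 0.0157
```

Call:
apply_moves --motion '[[[-0.1,-0.013,0],0],[[-0.2,-0.026,0],0],[[-0.3,-0.039,0],0],[[-0.3,-0.039,0],0]]'

```text
clock: 10.35
tool_pos: [0.6052, 0.0197, 0.1278]
orientation: [179.9, 0.0, 97.5]
force: [4.7, -1.6, -3.7]
opening: 0.0162
```

Call:
apply_moves --motion '[[[-0.1,-0.013,0],0],[[-0.2,-0.026,0],0],[[-0.3,-0.039,0],0],[[-0.3,-0.039,0],0]]'

```text
clock: 10.75
tool_pos: [0.6017, 0.0192, 0.1278]
orientation: [179.9, 0.0, 97.5]
force: [2.5, -2.1, -3.1]
opening: 0.0159
```

```bash
python3 - <<'E'
from h import *
snap('side','s8');o=ctrl.get_obs();print(o['clock'],o['tool_pos'],o['orientation'],o['force'],o['moment'])
t=cv2.imread('pics/s8.png')[205:260,318:373]
cv2.imwrite('pics/c12.png',cv2.resize(t,None,fx=11,fy=11,interpolation=cv2.INTER_CUBIC)[:600])
E
```

```text
10.8 [0.60158017 0.01922017 0.12781885] [1.79952042e+02 9.29168000e-03 9.74671395e+01] [ 2.25474755 -1.85090698 -1.74094048] [-0.81655387 -1.3768856  -0.05407273]
```

View pics/c12.png

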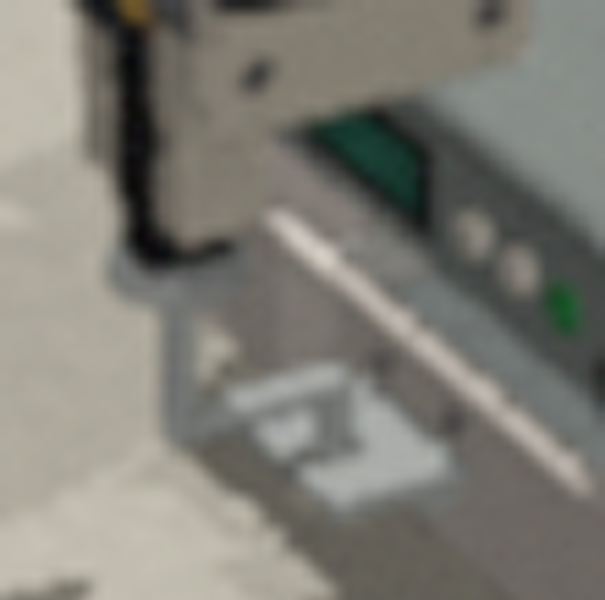

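Call:
apply_moves --motion '[[[-0.1,-0.05,0],0],[[-0.2,-0.1,0],0],[[-0.3,-0.12,0],0],[[-0.4,-0.13,0],0],[[-0.4,-0.13,0],0]]'

```text
clock: 11.3
tool_pos: [0.5961, 0.0178, 0.1272]
orientation: [-179.9, -0.0, 97.5]
force: [-0.6, -0.0, -0.5]
opening: 0.0157
```

Call:
apply_moves --motion '[[[-0.1,-0.013,0],0],[[-0.2,-0.026,0],0],[[-0.3,-0.039,0],0],[[-0.4,-0.052,0],0],[[-0.4,-0.052,0],0]]'

```text
clock: 11.8
tool_pos: [0.593, 0.0174, 0.1275]
orientation: [-180.0, -0.0, 97.5]
force: [-0.3, -0.1, -1.1]
opening: 0.016
```

```bash
python3 - <<'E'
from h import *
snap('side','s9');o=ctrl.get_obs();print(o['clock'],o['tool_pos'],o['orientation'],o['force'],o['moment'])
t=cv2.imread('pics/s9.png')[205:260,318:373]
cv2.imwrite('pics/c13.png',cv2.resize(t,None,fx=11,fy=11,interpolation=cv2.INTER_CUBIC)[:600])
E
```

```text
11.85 [0.59312231 0.01745596 0.1275722 ] [ 1.79997670e+02 -2.23578077e-03  9.74627047e+01] [ 0.85656826  1.0649927  -1.65711143] [-0.02289556 -0.06341764  0.0152091 ]
```

View pics/c13.png

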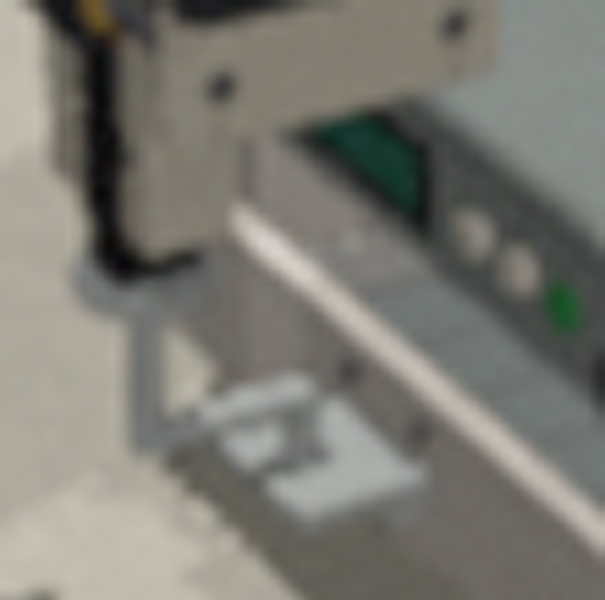

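Call:
apply_moves --motion '[[[-0.3,-0.04,0],0],[[-0.6,-0.08,0],0],[[-0.9,-0.12,0],0],[[-1.2,-0.16,0],0],[[-1.5,-0.195,0],0],[[-1.8,-0.234,0],0],[[-2.1,-0.273,0],0],[[-2.4,-0.312,0],0],[[-2.7,-0.351,0],0],[[-2.9,-0.377,0],0]]'

```text
clock: 12.85
tool_pos: [0.5638, 0.0136, 0.1276]
orientation: [-180.0, 0.0, 97.5]
force: [1.1, -1.4, -2.1]
opening: 0.0159
```

```bash
python3 - <<'E'
from h import *
o=ctrl.get_obs();print(o['clock'],o['tool_pos'],o['orientation'],o['force'],o['moment'])
E
```

```text
12.85 [0.56384226 0.01361738 0.12756283] [-1.79995134e+02  7.04816883e-04  9.74617740e+01] [ 1.11074224 -1.39011966 -2.14535807] [-0.09742116 -0.59662241 -0.03456585]
```

Call:
apply_moves --motion '[[[-0.1,-0.013,0],0],[[-0.2,-0.026,0],0],[[-0.3,-0.039,0],0],[[-0.4,-0.052,0],0],[[-0.5,-0.065,0],0]]'

```text
clock: 13.35
tool_pos: [0.5591, 0.013, 0.1275]
orientation: [-180.0, 0.0, 97.5]
force: [1.6, -0.8, -1.7]
opening: 0.0158
```

Call:
apply_moves --motion '[[[-0.1,-0.013,0],0],[[-0.2,-0.026,0],0],[[-0.3,-0.039,0],0],[[-0.4,-0.052,0],0]]'

```text
clock: 13.75
tool_pos: [0.5551, 0.0125, 0.1275]
orientation: [180.0, 0.0, 97.5]
force: [0.8, 0.5, -0.8]
opening: 0.0157
```

Call:
apply_moves --motion '[[[-0.1,-0.013,0],0],[[-0.2,-0.026,0],0],[[-0.3,-0.039,0],0],[[-0.4,-0.052,0],0]]'

```text
clock: 14.15
tool_pos: [0.5511, 0.012, 0.1275]
orientation: [-180.0, 0.0, 97.5]
force: [2.0, -1.3, -1.4]
opening: 0.016
```

```bash
cat > o.py <<'E'
from h import *
o=ctrl.get_obs();print(o['clock'],o['tool_pos'].round(4),o['orientation'].round(2),o['force'].round(2),o['moment'].round(3), 'travel', (0.6112-o['tool_pos'][0])/.992)
E
python3 o.py
```

```text
14.15 [0.5511 0.012  0.1275] [-180.      0.     97.46] [ 2.02 -1.3  -1.41] [-0.361 -0.584 -0.003] travel 0.06062565128219269
```

Call:
apply_moves --motion '[[[-0.1,-0.013,0],0],[[-0.2,-0.026,0],0],[[-0.3,-0.039,0],0]]'

```text
clock: 14.45
tool_pos: [0.5481, 0.0116, 0.1275]
orientation: [180.0, 0.0, 97.5]
force: [1.7, 0.5, -0.3]
opening: 0.0162
```

Call:
apply_moves --motion '[[[-0.1,-0.013,0],0],[[-0.2,-0.026,0],0],[[-0.3,-0.039,0],0]]'

```text
clock: 14.75
tool_pos: [0.5451, 0.0112, 0.1275]
orientation: [180.0, 0.0, 97.5]
force: [0.9, -1.2, -1.6]
opening: 0.0155
```

```bash
python3 o.py
```

```text
14.75 [0.5451 0.0112 0.1275] [180.     0.    97.46] [ 0.92 -1.16 -1.6 ] [-0.454 -0.59  -0.04 ] travel 0.06664904657609921
```

Call:
apply_moves --motion '[[[-0.1,-0.05,0],0],[[-0.2,-0.08,0],0],[[-0.3,-0.1,0],0]]'

```text
clock: 15.05
tool_pos: [0.5421, 0.0104, 0.1275]
orientation: [180.0, -0.0, 97.5]
force: [0.8, 0.5, -0.5]
opening: 0.0161
```

Call:
apply_moves --motion '[[[-0.1,-0.013,0],0],[[-0.2,-0.026,0],0],[[-0.3,-0.039,0],0]]'

```text
clock: 15.35
tool_pos: [0.5391, 0.0099, 0.1275]
orientation: [180.0, -0.0, 97.5]
force: [1.1, 0.5, -1.2]
opening: 0.0159
```

```bash
python3 o.py
```

```text
15.35 [0.5391 0.0099 0.1275] [180.    -0.    97.47] [ 1.08  0.52 -1.21] [ 0.384 -0.516  0.03 ] travel 0.07268369998488705
```

Call:
apply_moves --motion '[[[-0.1,-0.01,0],0],[[-0.2,-0.01,0],0],[[-0.3,-0.02,0],0]]'

```text
clock: 15.65
tool_pos: [0.5361, 0.0096, 0.1275]
orientation: [-180.0, 0.0, 97.5]
force: [0.5, 0.7, -1.4]
opening: 0.0161
```

Call:
apply_moves --motion '[[[-0.1,-0.013,0],0],[[-0.2,-0.026,0],0],[[-0.3,-0.039,0],0]]'

```text
clock: 15.95
tool_pos: [0.533, 0.0092, 0.1275]
orientation: [-180.0, 0.0, 97.5]
force: [1.0, 0.4, -0.6]
opening: 0.0156
```

```bash
python3 o.py
```

```text
15.95 [0.533  0.0092 0.1275] [-180.      0.     97.46] [ 1.    0.4  -0.65] [ 0.125 -0.481 -0.021] travel 0.07878936900672731
```

Call:
apply_moves --motion '[[[-0.1,-0.013,0],0],[[-0.2,-0.026,0],0],[[-0.3,-0.039,0],0]]'

```text
clock: 16.25
tool_pos: [0.5301, 0.0088, 0.1275]
orientation: [-180.0, 0.0, 97.5]
force: [1.3, 0.5, -1.5]
opening: 0.016
```

Call:
apply_moves --motion '[[[-0.1,-0.013,0],0],[[-0.2,-0.026,0],0],[[-0.3,-0.039,0],0]]'

```text
clock: 16.55
tool_pos: [0.5271, 0.0084, 0.1275]
orientation: [180.0, 0.0, 97.5]
force: [1.3, 0.5, -0.2]
opening: 0.016
```

```bash
python3 o.py
```

```text
16.55 [0.5271 0.0084 0.1275] [180.     0.    97.46] [ 1.33  0.55 -0.23] [ 0.029 -0.495 -0.051] travel 0.0847959301876163
```

Call:
apply_moves --motion '[[[-0.1,-0.013,0],0],[[-0.2,-0.026,0],0],[[-0.3,-0.039,0],0]]'

```text
clock: 16.85
tool_pos: [0.5241, 0.008, 0.1275]
orientation: [-180.0, 0.0, 97.5]
force: [0.7, 0.4, -0.9]
opening: 0.0155
```

Call:
apply_moves --motion '[[[-0.1,-0.013,0],0],[[-0.2,-0.026,0],0],[[-0.3,-0.039,0],0]]'

```text
clock: 17.15
tool_pos: [0.5214, 0.0077, 0.1276]
orientation: [180.0, -0.0, 97.5]
force: [4.1, -1.0, -3.3]
opening: 0.0161
```

```bash
python3 o.py
```

```text
17.15 [0.5214 0.0077 0.1276] [179.96  -0.    97.46] [ 4.06 -0.97 -3.28] [-0.253 -1.54  -0.069] travel 0.09050683457256758
```

The load rose to 4.1 N, so the second catch has started. I'll use 1–1.5 mm steps now.

Call:
apply_moves --motion '[[[-0.1,-0.013,0],0],[[-0.15,-0.02,0],0]]'

```text
clock: 17.35
tool_pos: [0.5206, 0.0077, 0.1277]
orientation: [179.9, -0.0, 97.5]
force: [4.3, -1.1, -4.6]
opening: 0.0157
```

```bash
python3 o.py
```

```text
17.35 [0.5206 0.0077 0.1277] [ 1.7989e+02 -1.0000e-02  9.7470e+01] [ 4.28 -1.13 -4.59] [-0.36  -2.242 -0.054] travel 0.09135972897249424
```

Call:
apply_moves --motion '[[[-0.1,-0.013,0],0],[[-0.15,-0.02,0],0]]'

```text
clock: 17.55
tool_pos: [0.5189, 0.0074, 0.1277]
orientation: [179.9, -0.0, 97.5]
force: [4.8, -0.6, -2.9]
opening: 0.0159
```

```bash
python3 o.py
```

```text
17.55 [0.5189 0.0074 0.1277] [ 1.7992e+02 -1.0000e-02  9.7470e+01] [ 4.83 -0.63 -2.88] [-0.214 -2.002 -0.028] travel 0.09308020831775504
```

Call:
apply_moves --motion '[[[-0.1,-0.013,0],0],[[-0.15,-0.02,0],0]]'

```text
clock: 17.75
tool_pos: [0.5167, 0.0071, 0.1276]
orientation: [180.0, -0.0, 97.5]
force: [2.5, 0.8, -1.8]
opening: 0.0157
```

```bash
python3 o.py
```

```text
17.75 [0.5167 0.0071 0.1276] [179.99  -0.    97.47] [ 2.51  0.78 -1.84] [ 1.000e-03 -1.345e+00 -1.900e-02] travel 0.09530362445776036
```

Call:
apply_moves --motion '[[[-0.1,-0.013,0],0],[[-0.1,-0.013,0],0]]'

```text
clock: 17.95
tool_pos: [0.5149, 0.0068, 0.1275]
orientation: [-179.9, 0.0, 97.5]
force: [0.8, -0.7, 0.2]
opening: 0.0156
```

```bash
python3 o.py
```

```text
17.95 [0.5149 0.0068 0.1275] [-179.93    0.     97.46] [ 0.8  -0.75  0.2 ] [ 0.064 -0.342 -0.062] travel 0.09705852700257006
```

Call:
apply_moves --motion '[[[-0.1,-0.013,0],0],[[-0.1,-0.013,0],0]]'

```text
clock: 18.15
tool_pos: [0.5138, 0.0066, 0.1273]
orientation: [-179.9, 0.0, 97.5]
force: [0.0, -1.1, -1.6]
opening: 0.0159
```

```bash
python3 o.py
```

```text
18.15 [0.5138 0.0066 0.1273] [-179.91    0.     97.45] [ 0.03 -1.09 -1.65] [ 0.002 -0.007  0.006] travel 0.09822266437932246
```

Call:
apply_moves --motion '[[[-0.1,-0.013,0],0],[[-0.1,-0.013,0],0]]'

```text
clock: 18.35
tool_pos: [0.5131, 0.0066, 0.1273]
orientation: [-179.9, 0.0, 97.5]
force: [0.4, 0.2, -1.6]
opening: 0.0159
```

```bash
python3 o.py
```

```text
18.35 [0.5131 0.0066 0.1273] [-179.94    0.     97.45] [ 0.36  0.16 -1.56] [ 0.003 -0.031 -0.017] travel 0.09891066731015885
```

Call:
apply_moves --motion '[[[-0.1,-0.013,0],0],[[-0.1,-0.013,0],0]]'

```text
clock: 18.55
tool_pos: [0.5124, 0.0065, 0.1274]
orientation: [-180.0, 0.0, 97.5]
force: [-0.1, -0.3, -0.7]
opening: 0.016
```

```bash
python3 o.py
```

```text
18.55 [0.5124 0.0065 0.1274] [-179.98    0.     97.46] [-0.14 -0.29 -0.74] [-0.021 -0.02  -0.026] travel 0.09962394902679315
```

Call:
apply_moves --motion '[[[-0.05,-0.006,0],0],[[-0.05,-0.006,0],0]]'

```text
clock: 18.75
tool_pos: [0.5121, 0.0065, 0.1275]
orientation: [-180.0, 0.0, 97.5]
force: [-0.1, 0.1, -1.3]
opening: 0.0158
```

```bash
python3 o.py
```

```text
18.75 [0.5121 0.0065 0.1275] [-179.99    0.     97.46] [-0.09  0.12 -1.27] [ 0.01  -0.012 -0.068] travel 0.09991828597115013
```

Call:
apply_moves --motion '[[[-0.05,-0.006,0],0],[[-0.05,-0.006,0],0]]'

```text
clock: 18.95
tool_pos: [0.5116, 0.0064, 0.1275]
orientation: [-180.0, 0.0, 97.5]
force: [-1.2, 0.6, -1.2]
opening: 0.0156
```

```bash
python3 o.py
```

```text
18.95 [0.5116 0.0064 0.1275] [-179.99    0.     97.46] [-1.21  0.56 -1.19] [ 0.029 -0.005 -0.012] travel 0.10042304622622068
```

Call:
apply_moves --motion '[[[-0.05,-0.006,0],0],[[-0.05,-0.006,0],0]]'

```text
clock: 19.15
tool_pos: [0.5111, 0.0064, 0.1275]
orientation: [-180.0, -0.0, 97.5]
force: [-0.2, 0.4, -0.4]
opening: 0.016
```

```bash
python3 o.py
```

```text
19.15 [0.5111 0.0064 0.1275] [-180.     -0.     97.46] [-0.18  0.39 -0.4 ] [-0.017 -0.032 -0.035] travel 0.1008910735599056
```

Call:
apply_moves --motion '[[[-0.05,-0.006,0],0],[[-0.05,-0.006,0],0]]'

```text
clock: 19.35
tool_pos: [0.5107, 0.0063, 0.1276]
orientation: [180.0, -0.0, 97.5]
force: [0.5, -0.8, -1.6]
opening: 0.0161
```

```bash
python3 o.py
```

```text
19.35 [0.5107 0.0063 0.1276] [179.99  -0.    97.46] [ 0.52 -0.84 -1.55] [-0.029 -0.199 -0.03 ] travel 0.10126762523456728
```

Call:
apply_moves --motion '[[[-0.05,-0.006,0],0],[[-0.05,-0.006,0],0]]'

```text
clock: 19.55
tool_pos: [0.5105, 0.0063, 0.1276]
orientation: [180.0, -0.0, 97.5]
force: [1.8, -0.1, -1.8]
opening: 0.0155
```

```bash
python3 o.py
```

```text
19.55 [0.5105 0.0063 0.1276] [179.95  -0.    97.47] [ 1.84 -0.13 -1.77] [-0.166 -0.872 -0.033] travel 0.10147772976978484
```

Call:
apply_moves --motion '[[[-0.05,-0.006,0],0],[[-0.05,-0.006,0],0]]'

```text
clock: 19.75
tool_pos: [0.5103, 0.0064, 0.1277]
orientation: [179.9, -0.0, 97.5]
force: [4.3, -0.9, -4.0]
opening: 0.0158
```

```bash
python3 o.py
```

```text
19.75 [0.5103 0.0064 0.1277] [ 1.7993e+02 -1.0000e-02  9.7470e+01] [ 4.28 -0.85 -3.97] [-0.193 -1.763 -0.082] travel 0.10173805148189824
```

Call:
apply_moves --motion '[[[-0.05,-0.006,0],0],[[-0.05,-0.006,0],0]]'

```text
clock: 19.95
tool_pos: [0.5101, 0.0063, 0.1277]
orientation: [179.9, -0.0, 97.5]
force: [5.1, -1.1, -5.4]
opening: 0.0157
```

```bash
python3 o.py
```

```text
19.95 [0.5101 0.0063 0.1277] [ 1.799e+02 -1.000e-02  9.747e+01] [ 5.07 -1.08 -5.44] [-0.342 -2.396 -0.05 ] travel 0.10195170501726925
```

Call:
apply_moves --motion '[[[-0.05,-0.006,0],0],[[-0.05,-0.006,0],0]]'

```text
clock: 20.15
tool_pos: [0.5099, 0.0063, 0.1278]
orientation: [179.9, -0.0, 97.5]
force: [6.7, -0.7, -5.6]
opening: 0.0158
```

```bash
python3 - <<'E'
from h import *
exec(open('o.py').read())
snap('side','s10')
t=cv2.imread('pics/s10.png')[205:275,290:380]
cv2.imwrite('pics/c14.png',cv2.resize(t,None,fx=8,fy=8,interpolation=cv2.INTER_CUBIC)[:600])
E
```

```text
20.15 [0.5099 0.0063 0.1278] [ 1.7986e+02 -1.0000e-02  9.7480e+01] [ 6.72 -0.74 -5.64] [-0.394 -2.834 -0.102] travel 0.10210160975400619
```

View pics/c14.png

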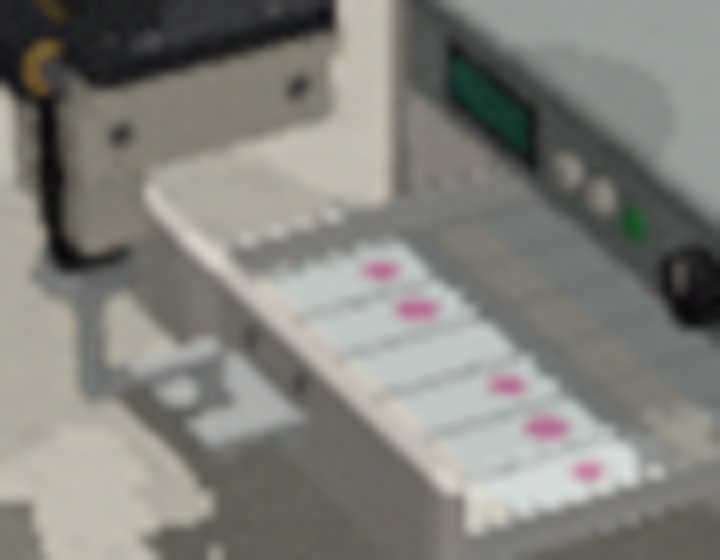

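Load sequence: about 6 N at the catch, a drop to zero, then a hard rise to about 7.5 N with almost no travel, so the tray is on its stop. I'll unload, centre the pin and lift.

Call:
apply_moves --motion '[[[0.1,0.013,0],0],[[0.2,0.026,0],0],[[0.3,0.039,0],0],[[0.34,0.044,0],0],[[0.34,0.044,0],0],[[0.34,0.044,0],0]]'

```text
clock: 20.8
tool_pos: [0.5117, 0.0064, 0.1274]
orientation: [-180.0, 0.0, 97.5]
force: [-0.0, -0.5, -1.2]
opening: 0.0155
```

```bash
python3 o.py
```

```text
20.8 [0.5117 0.0064 0.1274] [-179.96    0.     97.46] [-0.05 -0.5  -1.22] [0.043 0.001 0.04 ] travel 0.10032409016962913
```

Call:
apply_moves --motion '[[[0,0,0.3],0],[[0,0,0.7],0],[[0,0,1.1],0],[[0,0,1.6],0],[[0,0,2.1],0],[[0,0,2.6],0],[[0,0,3],0]]'

```text
clock: 21.5
tool_pos: [0.5122, 0.0065, 0.1581]
orientation: [180.0, -0.0, 97.5]
force: [0.2, -0.3, -0.8]
opening: 0.0162
```

```bash
python3 o.py; python3 - <<'E'
from h import *
snap('side','s11')
t=cv2.imread('pics/s11.png')[205:275,290:380]
cv2.imwrite('pics/c15.png',cv2.resize(t,None,fx=8,fy=8,interpolation=cv2.INTER_CUBIC)[:600])
E
```

```text
21.5 [0.5122 0.0065 0.1581] [ 1.7997e+02 -1.0000e-02  9.7460e+01] [ 0.19 -0.33 -0.79] [ 0.012 -0.027 -0.053] travel 0.09983085052917444
```

View pics/c15.png

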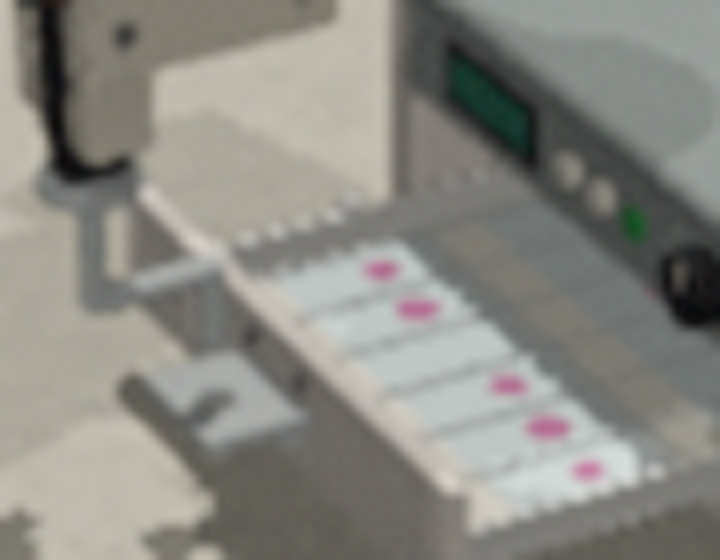

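Call:
apply_moves --motion '[[[-1,0,4],0],[[-1.5,-2,8],0],[[-3,-6,11],2],[[-4.5,-10.5,11],4],[[-6,-15,11],6],[[-7.5,-19.5,11],8],[[-9,-24,11],10],[[-10,-28.5,11],10],[[-10.7,-33,11],10],[[-10.7,-33.3,11],10]]'

```text
clock: 22.55
tool_pos: [0.4036, -0.3304, 0.2671]
orientation: [-179.9, -0.0, 107.2]
force: [-0.1, -0.2, -0.9]
opening: 0.016
```

```bash
python3 o.py
```

```text
22.55 [ 0.4036 -0.3304  0.2671] [-179.92   -0.    107.21] [-0.07 -0.2  -0.92] [0.155 0.026 0.01 ] travel 0.20929843533881207
```

Call:
apply_moves --motion '[[[0.3,0.1,-4],0.2],[[0.5,0.1,-8],0.2],[[0.5,0.1,-12],0.2],[[0.5,0.1,-14.2],0.2],[[0.5,0.1,-14.2],0.2],[[0.5,0.1,-14.2],0.2],[[0.5,0.1,-14.2],0.2],[[0.5,0.1,-14.2],0.2]]'

```text
clock: 23.35
tool_pos: [0.4111, -0.3258, 0.1272]
orientation: [179.9, 0.1, 107.7]
force: [-0.1, -0.2, 0.2]
opening: 0.0159
```

```bash
python3 o.py;  python3 - <<'E'
from h import *
snap('side','s12');o=ctrl.get_obs();print(o['tool_pos'])
cv2.imwrite('pics/c16.png',cv2.resize(cv2.imread('pics/s12.png')[290:390,280:400],None,fx=6,fy=6,interpolation=2)[:600])
E
```

```text
23.35 [ 0.4111 -0.3258  0.1272] [1.7987e+02 1.0000e-01 1.0768e+02] [-0.15 -0.23  0.17] [ 0.009 -0.017 -0.023] travel 0.2017159378479049
[ 0.41089677 -0.3257305   0.12698283]
```

View pics/c16.png

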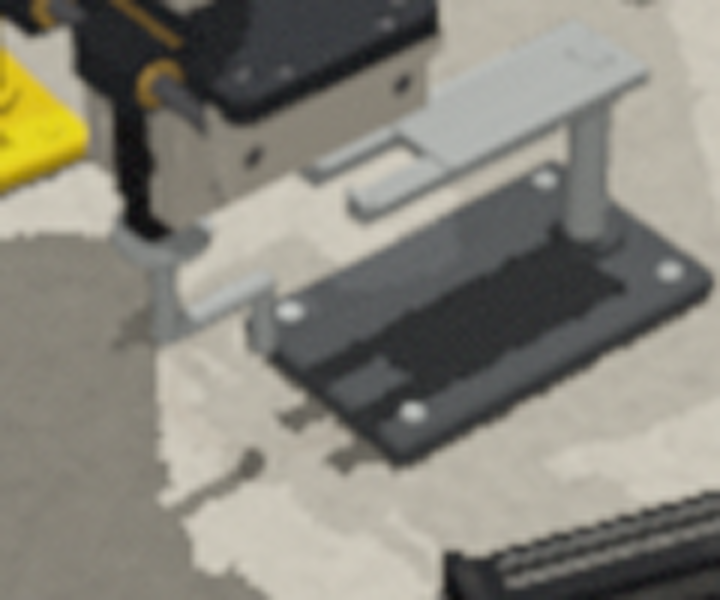

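Call:
apply_moves --motion '[[[1.5,0.48,0],0],[[3,0.96,0],0],[[4.5,1.44,0],0],[[6,1.92,0],0],[[7.5,2.4,0],0],[[8.7,2.8,0],0],[[9.5,3.05,0],0],[[9.5,3.05,0],0],[[9.5,3.05,0],0],[[9.5,3.05,0],0]]'

```text
clock: 24.4
tool_pos: [0.5045, -0.2951, 0.1255]
orientation: [-180.0, -0.0, 107.6]
force: [0.5, -0.5, -1.1]
opening: 0.0157
```

```bash
python3 o.py;  python3 - <<'E'
from h import *
snap('side','s13');snap('wrist','w13')
cv2.imwrite('pics/c17.png',cv2.resize(cv2.imread('pics/s13.png')[270:370,300:420],None,fx=6,fy=6,interpolation=2)[:600])
E
```

```text
24.4 [ 0.5045 -0.2951  0.1255] [-1.7999e+02 -1.0000e-02  1.0764e+02] [ 0.46 -0.48 -1.13] [-0.046  0.011  0.009] travel 0.10757233164912931
```

View pics/c17.png

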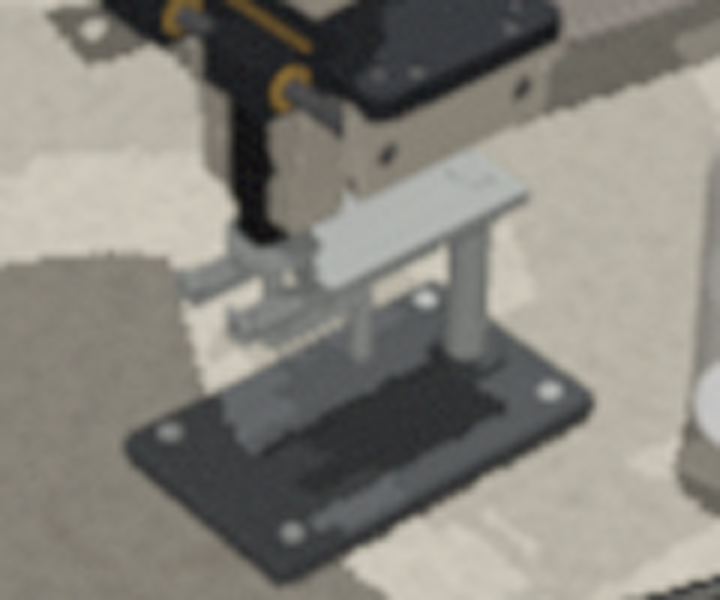

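View pics/w13.png

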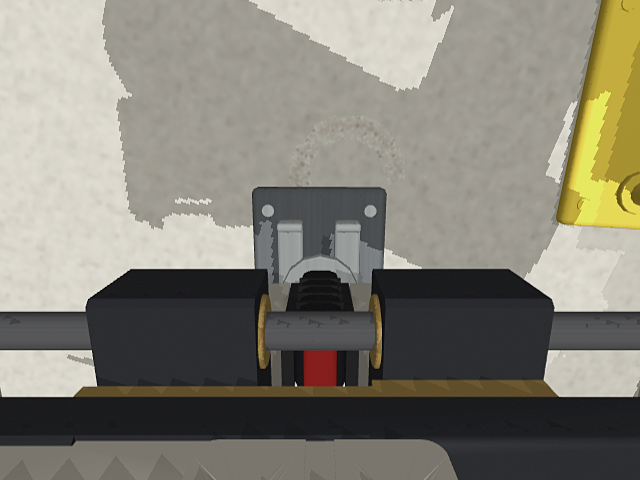

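Call:
apply_moves --motion '[[[0.1,0.03,-0.3],0],[[0.1,0.03,-0.6],0],[[0.1,0.03,-0.8],0],[[0.1,0.03,-0.9],0],[[0.1,0.03,-1],0],[[0.1,0.03,-1],0],[[0.1,0.03,-1],0]]'

```text
clock: 25.2
tool_pos: [0.5061, -0.2947, 0.1156]
orientation: [180.0, 0.0, 107.7]
force: [0.4, -1.4, -0.6]
opening: 0.0163
```

```bash
python3 o.py
```

```text
25.2 [ 0.5061 -0.2947  0.1156] [180.     0.   107.67] [ 0.38 -1.43 -0.58] [ 0.008  0.026 -0.052] travel 0.10591294684198062
```

Call:
apply_moves --motion '[[[0,0,-0.05],0],[[0,0,-0.1],0],[[0,0,-0.15],0],[[0,0,-0.15],0]]'

```text
clock: 25.6
tool_pos: [0.5061, -0.2947, 0.1145]
orientation: [180.0, 0.0, 107.7]
force: [-1.7, 1.9, 3.5]
opening: 0.0159
```

```bash
python3 o.py
```

```text
25.6 [ 0.5061 -0.2947  0.1145] [1.7999e+02 1.0000e-02 1.0767e+02] [-1.71  1.93  3.51] [ 0.585  0.604 -0.006] travel 0.10590850636227424
```

Fz has risen by about 4.7 N, so the collar is seated. I'll release.

Call:
apply_moves --motion '[[[0,0,0.05],0],[[0,0,0.05],0],[[0,0,0.05],0],[[0,0,0.05],0],[[0,0,0.05],0],[[0,0,0.05],0]]' --hand 5

```text
clock: 26.2
tool_pos: [0.506, -0.2947, 0.1145]
orientation: [-180.0, -0.0, 107.7]
force: [-0.9, -0.8, 0.2]
opening: 0.0493
```

Call:
apply_moves --motion '[[[0,0,1],0],[[0,0,3],0],[[0,0,5.5],0],[[0,0,8],0],[[2,0.5,12],0],[[4.2,1,16.2],0],[[4.2,1,16.2],0],[[4.2,1,16.2],0],[[4.2,1,16.2],0]]'

```text
clock: 27.1
tool_pos: [0.5474, -0.2844, 0.276]
orientation: [-180.0, -0.1, 107.7]
force: [0.2, -0.1, -0.7]
opening: 0.05
```

```bash
python3 o.py; python3 - <<'E'
from h import *
snap('side','s14');snap('wrist','w14')
cv2.imwrite('pics/c18.png',cv2.resize(cv2.imread('pics/s14.png')[200:370,270:440],None,fx=3.5,fy=3.5,interpolation=2)[:600])
E
```

```text
27.1 [ 0.5474 -0.2844  0.276 ] [-1.7995e+02 -5.0000e-02  1.0766e+02] [ 0.23 -0.13 -0.68] [-0.007  0.077  0.023] travel 0.06434249288976276
```

View pics/c18.png

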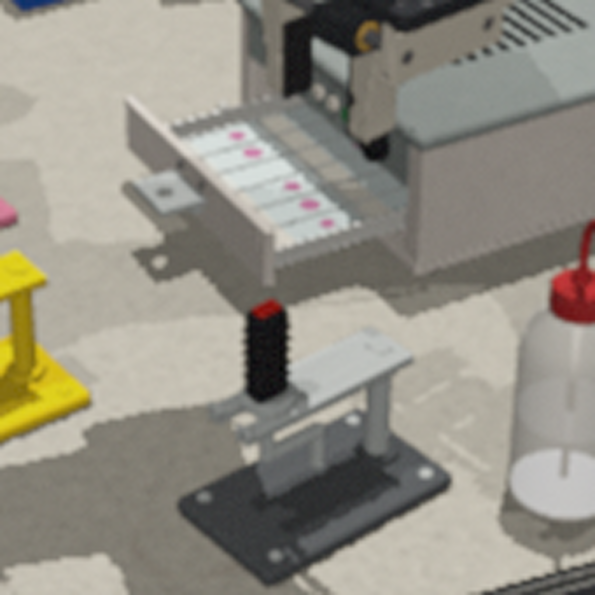

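View pics/w14.png

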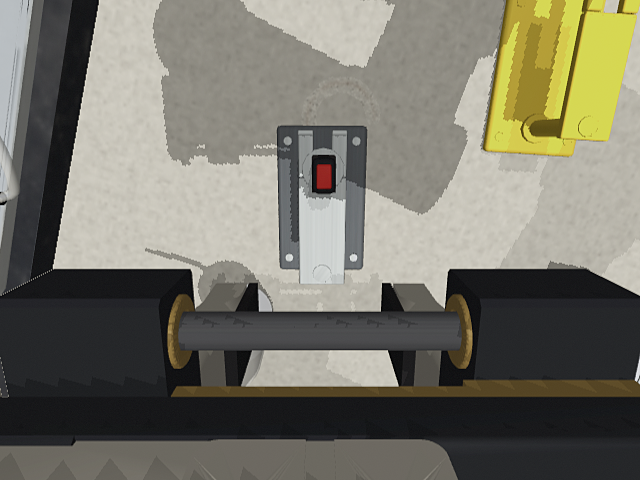

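```bash
python3 - <<'E'
from h import *
a=pt('side','side0',351.6,244.86,.052)
for t,ox in (('s14',0),('s11',0)):
    im=cv2.imread(f'pics/{t}.png')[235:270,295:345]; cv2.imwrite(f'pics/z{t}.png',cv2.resize(im,None,fx=12,fy=12,interpolation=2))
b=pt('side','s14',270+165/3.5,200+191/3.5,.052); print(a,b,np.linalg.norm(a-b))
E
```

```text
[0.65493008 0.02587005 0.052     ] [0.55652669 0.01449099 0.052     ] 0.09905912383078909
```

View pics/zs14.png

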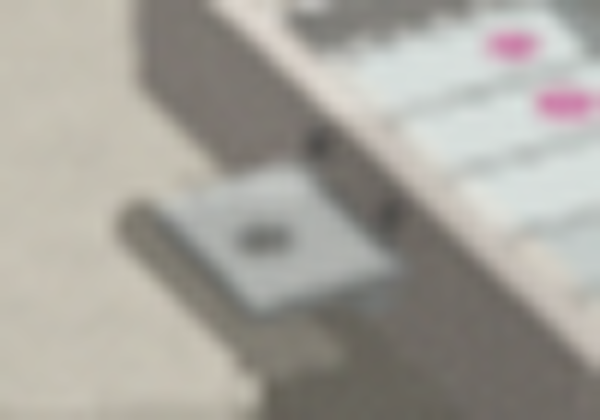

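```bash
python3 -c "
from plant import ctrl
print(ctrl.close_job())"
```

```text
the job is handed in; nothing more can be done
None
```

I drew the tray out to its stop with the hook, hung the hook back in the grey stand, and handed the job in at about 27 s of the 56 s allowed.

- **Pull:** the tray came through the first catch. At the second catch the load rose to about 6 N, worked out from the wrist moment, and then dropped to zero. It then rose hard to about 7.5 N, with the tool moving only about 0.2 mm for each 0.5 mm commanded. I took that as the stop. The highest load I read on the hook was about 9 N, with the vertical part included, under the 14 N limit; I only got readings at the end of each move.
- **Last checks:** the side picture puts the tray's hole about 99 mm from where it started. The arm's travel suggests about 100 mm, so the two agree within the roughly 2 mm camera error. The tray did not move when I lifted the hook out.
- **Hook:** it hangs upright in the fork, pin towards the post. It now lines up with the stand, where it was turned about 6° at the start. The gripper is clear of everything.
- **Bystanders:** in the last side picture the wash bottle looks where it was. The arm never went near the beaker, but I took no last picture of it.
- **Disagreements:** before the pull, the top and side cameras differed by up to 5–6 mm on the handle and the hole, so I used the wrist camera for those. There was a small sideways load of 1–2 N during the pull, which I reduced by shifting the path about 0.5–1 mm.

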